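# Wipe broken pieces off the test bed into the catch tray

### The job

Take the scraper block from its rest and wipe all five broken plastic pieces off the red-brown plate of the test bed into the sheet-metal catch tray at its one end, pushing them with the scraper and never touching them with the gripper. Then put the scraper back in its rest, standing upright as before; set it down gently, never drop it. Leave the other things on the bench where they are.

Things in the scene. Friction and masses are not known exactly. Their poses are not given: they have to be found in the camera images.
- scraper: scraper block, 280 g, loose, upright in its rest: aluminium block with rubber sole, 130 (x) x 30 (y) x 36 mm high, on it a pale wooden grip 90 (x) x 26 (y) mm, from 36 to 87 mm above the sole. Origin: centre of the sole (underside); z up, x along its length. It wipes sideways, along its y, with either long face; both ends alike
- scraper_grip (a point): middle of the scraper's wooden grip, 64 mm above the sole; take it across its 26 mm width (scraper's y)
- rest: the scraper's rest: a fixed shallow black open tray, outside 160 (x) x 60 (y) x 16 mm high, walls 4 mm, floor about 4 mm thick; the scraper stands inside with about 11 mm to spare on each side. Origin: underside centre on the bench, z up
- bed: test bed, fixed: block 240 (x) x 200 (y) mm, its red-brown plate on top 60 mm above the bench. Aluminium rails 15 mm wide, 14 mm above the plate, run along y, inner faces at x = -105 and +105 mm; both ends (y = -100, +100 mm) are open and flush. A black contact block (40 x 130 mm, top at 71 mm) stands beyond the +x rail. Origin: underside centre; z up
- plate (a point): centre of the plate's top surface, 60 mm above the bench; axes as the bed
- tray: catch tray, fixed: bare sheet-metal open box, 240 (x) x 130 (y) x 45 mm high, walls 4 mm, standing close against one open end of the bed, at its +y or its -y end, so its rim is 15 mm lower than the plate. Origin: underside centre on the bench; axes parallel to the bed's
- pod: grey control pod with two black palm buttons, fixed, 240 (x) x 120 (y) x 43 mm high, at the bed's other open end, 17 mm lower than the plate. Nothing goes there. Origin: underside centre; axes parallel to the bed's
- chip1: loose broken plastic piece, L-shaped, 46 x 40 x 14 mm, grey, about 18 g, lying on the plate. Origin: near the middle of its underside
- chip2: loose broken plastic piece, bar with a small rib, 52 x 22 x 18 mm, black, about 18 g, lying on the plate. Origin: near the middle of its underside
- chip3: loose broken plastic piece, U-shaped, 40 x 34 x 14 mm, white, about 18 g, lying on the plate. Origin: near the middle of its underside
- chip4: loose broken plastic piece, slab with a rib, 36 x 30 x 19 mm, grey, about 18 g, lying on the plate. Origin: near the middle of its underside
- chip5: loose broken plastic piece, cross-shaped, 44 x 38 x 13 mm, black, about 18 g, lying on the plate. Origin: near the middle of its underside
- meter: bystander: orange hand-held multimeter, 190 x 92 x 49 mm, lying face up on the bench. Origin: underside centre
- driver: bystander: screwdriver 200 mm long, lying on the bench
- tape: bystander: roll of black tape, 100 mm across, 24 mm high, lying flat. Origin: underside centre
- cleaner: bystander: bottle 60 mm across and 130 mm high, standing. Origin: underside centre
Mind the look-alikes: they are no part of the job. What is shaped like the chip3 but green or yellow is not meant.

How it is judged:
On the way, in this order (a step that is already met when the one before it is completed fails the run):
1. the scraper is held by the gripper, lifted clear of its rest (z of scraper in the frame of rest above 0.03 m and contact force between the fingers and scraper above 0.5 N), for 0.1 s.
2. all five pieces lie in the catch tray while the scraper is still out of its rest (x of chip1 in the frame of tray between -0.118 and 0.118 m and y of chip1 in the frame of tray between -0.064 and 0.064 m and z of each of chip1, chip2, chip3, chip4, chip5 in the frame of tray below 0.052 m and x of chip2 in the frame of tray between -0.118 and 0.118 m and y of chip2 in the frame of tray between -0.064 and 0.064 m and x of chip3 in the frame of tray between -0.118 and 0.118 m and y of chip3 in the frame of tray between -0.064 and 0.064 m and x of chip4 in the frame of tray between -0.118 and 0.118 m and y of chip4 in the frame of tray between -0.064 and 0.064 m and x of chip5 in the frame of tray between -0.118 and 0.118 m and y of chip5 in the frame of tray between -0.064 and 0.064 m and z of scraper in the frame of rest above 0.03 m), for 0.2 s.
At the end, for the whole second after the job is handed in: All five pieces lie still inside the catch tray (origins within its walls, under 52 mm above the bench); the scraper stands still in its rest, let go, sole on the rest's floor (origin under 10 mm above the bench, within 20 mm of the rest's centre in x and y), upright within 0.12 rad (x of chip1 in the frame of tray between -0.118 and 0.118 m and y of chip1 in the frame of tray between -0.064 and 0.064 m and z of each of chip1, chip2, chip3, chip4, chip5 in the frame of tray below 0.052 m and x of chip2 in the frame of tray between -0.118 and 0.118 m and y of chip2 in the frame of tray between -0.064 and 0.064 m and x of chip3 in the frame of tray between -0.118 and 0.118 m and y of chip3 in the frame of tray between -0.064 and 0.064 m and x of chip4 in the frame of tray between -0.118 and 0.118 m and y of chip4 in the frame of tray between -0.064 and 0.064 m and x of chip5 in the frame of tray between -0.118 and 0.118 m and y of chip5 in the frame of tray between -0.064 and 0.064 m and linear speed of each of chip1, chip2, chip3, chip4, chip5 below 0.03 m/s and x of scraper in the frame of rest between -0.02 and 0.02 m and y of scraper in the frame of rest between -0.02 and 0.02 m and z of scraper in the frame of rest below 0.01 m and angle between scraper's own z axis and vertical below 0.12 rad and linear speed of scraper below 0.02 m/s); the robot touches nothing.
It fails at once if the gripper or arm touches a broken piece (contact force between any of the fingers, the arm and chip1 above 0.3 N or contact force between any of the fingers, the arm and chip2 above 0.3 N or contact force between any of the fingers, the arm and chip3 above 0.3 N or contact force between any of the fingers, the arm and chip4 above 0.3 N or contact force between any of the fingers, the arm and chip5 above 0.3 N).
It fails at once if the scraper falls: it moves faster than 0.5 m/s downward or sideways with no finger touching it (contact force between the fingers and scraper below 0.05 N and linear speed of scraper above 0.5 m/s).
It fails at once if the multimeter, screwdriver, tape or bottle is moved by more than 20 mm (distance of any of meter, driver, tape, cleaner from where it was at the start of the episode above 0.02 m).
It also fails if it takes over 59 s, if anything falls off the work surface, if the arm or the gripper's body presses on something with over 40 N, if the wrist force passes 120 N, or if a joint passes its speed limit or range.

### The arm

A 7-joint arm with a two-finger parallel gripper is mounted at the origin on the work surface. World frame = base frame: x ahead of the robot, y to its left, z up, the work surface at z = 0. Lengths are in m, angles in rad, forces in N, time in s.
With the tool pointing down it reaches from about 0.425 to 0.875 m from the base axis. Payload 9.9 kg.
Tool frame: the origin (TCP) lies at the very end of the fingers, on their centre line; the grasp point (between the pads) lies 19 mm behind it (grip_point_offset is the z of the grasp point in the tool frame, in m); z points along the fingers, y is the direction in which the jaws open and shut (so a half turn about z gives the same grasp; the last joint's range is limited). The gripper opens to 85 mm and grips with 20 to 120 N. Pads are 22 mm wide; open, the fingers measure 114 mm over their backs; the gripper's body (76 mm by 85 mm) begins 54 mm behind the grasp point. The pads swing forward as they close: fully open they stand 13 mm farther back than shut.
Start: joints at [-1.325, 0.576, 0.025, 1.437, -0.015, 1.129, -0.057], TCP at [0.219, 0.639, 0.198] pointing down, gripper open.
Joint ranges: [-2.76, 2.76], [-0.34, 2.15], [-1.52, 1.57], [0.19, 2.46], [-1.09, 4.23], [0.17, 1.99], [-2.82, 2.82]. Speed limits (rad/s): [2.22, 2.22, 3.01, 3.01, 3.14, 3.14, 3.14].

### API

Orientations are given as a unit quaternion [x, y, z, w].
In Python, from workcell import * gives the robot as it stands.
- The arm moves only by the tool move_arm, never from a script. Its argument "motion" is one flat list of numbers, 6 for each row, row after row: the shift along the world's x, y, z in cm, then the turn, a rotation vector about the world's x, y, z in degrees. In form: [dx, dy, dz, rx, ry, rz, dx, dy, dz, rx, ry, rz, ...]. A call has 1 to 8 rows; each row is the pose to reach, as a shift and turn from the pose commanded when the call began; what a row does not reach only later rows make up. A row lasts 1/12 s, in which the tool goes at most 41.7 mm and 7.16 degrees, less where a joint would pass 70% of its speed; a pose out of reach is approached as far as the arm can. A call with a gripper value outside its range is refused whole. "claw" is the closure in counts, from 0 (fully open) to 255 (shut), set as the call begins (left out, the last holds). The fingers move at their own pace and stop on an object; the grip force is fixed at half the most. Time passes only in rows, so rows that repeat a pose let the fingers close. It gives the time, the measured TCP pose, the force and the opening at its end, in the units of the state.
- observe(): the state, without advancing time (a new reading comes with each control period).
- read_camera(name): name is "side" or "top"; returns the picture (420x560x3 uint8, red, green, blue); there is no depth.
- get_calibration(name): a dict with "intrinsics" (3x3 intrinsics, pixels), "R" (3x3) and "t" (3): a world point X has camera coordinates R X + t. Camera axes: x right, y down, z forward; pixel columns grow to the right and rows downward; lengths in m; the calibration is good to about 2 mm. A picture is of the moment at which its call begins. get_calibration takes no time and is no camera call.
- sign_off(): hands the job in, once; it reports no verdict.
Trained networks look in the newest picture that a camera, given by its name, has taken for a name from the list of things; names that differ only in an ending like _2 or _b are one class to them, and where a whole thing is asked for, a point or a joint stands for the part that bears it (a point fixed in the world has none). Each returns a list of dicts, best first, with "confidence" (0 to 1); they miss things now and then, are a little off and sometimes report something else, mostly with a low value. They report only what shows in the picture. A call takes as long as a camera call. They do not tell look-alikes from the thing itself.
- masks_of(target, camera): "region" (420x560 bool, what is visible of it) and "position" ([column, row] in pixels, amid what is visible of it).
The state is a dict: "t": time; "qpos": joint angles; "qvel": joint speeds; "joint_efforts": joint torques, N m; "eef_pos": TCP position; "ee_rot": TCP orientation; "contact_force": force on the tool from outside, world axes, zero at the start; "torque": the same for the moment, N m; "gripper_width": finger opening in m.
Only numpy, scipy, OpenCV 4.12 (cv2) and the standard library are available. Lean on these libraries where they do the work, as an engineer would, in place of code of your own. Each camera call takes 0.05 s, during which the arm holds its last target. There are 200 camera calls.

## Working session

There is one attempt and no reset: what is moved stays moved. The work goes in short steps, Python scripts to look and compute and a tool call to move; the robot and the scene stay as the last step left them, time stands still between calls to the robot, and variables do not carry over. Pictures are saved under pics/ and viewed, about 8 in all and at most 12, crops included, and the job is handed in when it is done.

Besides the shell and the picture viewer there is one more tool, called by a JSON object that holds its "fn" and its "kwargs", one argument or row to a line. move_arm: Moves the arm, as the interface text tells. Its arguments: {"type":"object","properties":{"motion":{"type":"array","items":{"type":"number"}},"claw":{"type":"number"}},"required":["motion"]}

```bash
mkdir -p pics
cat > h.py <<'E'
from workcell import *
import numpy as np, cv2
def ray(cam,px):
    c=get_calibration(cam);K,R,t=map(np.array,(c["intrinsics"],c["R"],c["t"]))
    d=R.T@np.linalg.inv(K)@np.array([px[0],px[1],1.]);return -R.T@t,d
def at(cam,px,z):
    o,d=ray(cam,px);return o+d*(z-o[2])/d[2]
def proj(cam,X):
    c=get_calibration(cam);p=np.array(c["intrinsics"])@(np.array(c["R"])@np.array(X)+np.array(c["t"]));return p[:2]/p[2]
E
python3 - <<'E'
from h import *
for c in("top","side"):
    im=read_camera(c);cv2.imwrite(f"pics/{c}0.png",cv2.resize(im[:,:,::-1],(800,600)))
    print(c,"cam at",ray(c,(280,210))[0].round(3))
z={"scraper":.09,"rest":.016,"bed":.06,"tray":.045,"pod":.043,"chip1":.07,"chip2":.07,"chip3":.07,"chip4":.07,"chip5":.07}
for n in z:
    for m in masks_of(n,"top")[:2]:
        r=m["region"].astype(np.uint8);rc=cv2.minAreaRect(cv2.findNonZero(r))
        print(n,round(m["confidence"],2),np.round(m["position"]),np.array(at("top",m["position"],z[n])).round(3),"box",[at("top",p,z[n])[:2].round(3).tolist() for p in cv2.boxPoints(rc)])
print(observe())
E
```

```text
top cam at [0.298 0.017 1.228]
side cam at [ 0.149 -0.451  0.84 ]
scraper 0.77 [131. 220.] [0.496 0.397 0.09 ] box [[0.447, 0.44], [0.569, 0.409], [0.551, 0.354], [0.43, 0.387]]
rest 0.77 [141. 222.] [0.507 0.395 0.016] box [[0.442, 0.46], [0.598, 0.413], [0.575, 0.351], [0.42, 0.4]]
rest 0.25 [346. 214.] [ 0.544 -0.151  0.016] box [[0.429, -0.076], [0.676, -0.098], [0.666, -0.225], [0.42, -0.198]]
bed 0.8 [282. 199.] [0.569 0.021 0.06 ] box [[0.442, 0.131], [0.731, 0.114], [0.713, -0.098], [0.426, -0.072]]
bed 0.47 [266. 222.] [0.508 0.059 0.06 ] box [[0.513, 0.09], [0.536, 0.082], [0.518, 0.033], [0.495, 0.042]]
tray 0.66 [220. 198.] [0.571 0.183 0.045] box [[0.459, 0.261], [0.706, 0.242], [0.689, 0.107], [0.443, 0.131]]
pod 0.84 [347. 212.] [ 0.544 -0.149  0.043] box [[0.422, -0.076], [0.666, -0.091], [0.66, -0.218], [0.416, -0.198]]
pod 0.34 [264. 220.] [0.517 0.065 0.043] box [[0.515, 0.093], [0.54, 0.086], [0.523, 0.034], [0.498, 0.042]]
chip1 0.76 [264. 219.] [0.513 0.064 0.07 ] box [[0.51, 0.092], [0.535, 0.084], [0.518, 0.034], [0.493, 0.042]]
chip1 0.75 [272. 178.] [0.62  0
[... 964 characters left out ...]
8]]
{'t': 0.6, 'qpos': array([-1.32480605,  0.5756607 ,  0.0248982 ,  1.43712638, -0.01502509,
        1.12898034, -0.05651001]), 'qvel': array([ 0.00054002,  0.00061333, -0.00115514,  0.00017656, -0.0007399 ,
       -0.0016684 , -0.00029176]), 'joint_efforts': array([-2.21242975e-03, -7.65092111e+01,  2.24695511e+00, -2.86186284e+01,
        1.52134249e-02,  2.95149883e-03,  2.72832773e-05]), 'eef_pos': array([0.21857918, 0.63862708, 0.19760589]), 'ee_rot': array([ 1.64159459e-01,  9.86433815e-01,  6.65336079e-06, -1.38527644e-05]), 'contact_force': array([-0.89339103,  0.09752758, -0.68691211]), 'torque': array([-0.00854793,  0.03638744,  0.01750574]), 'gripper_width': 0.08566321644222695}
```

View pics/top0.png

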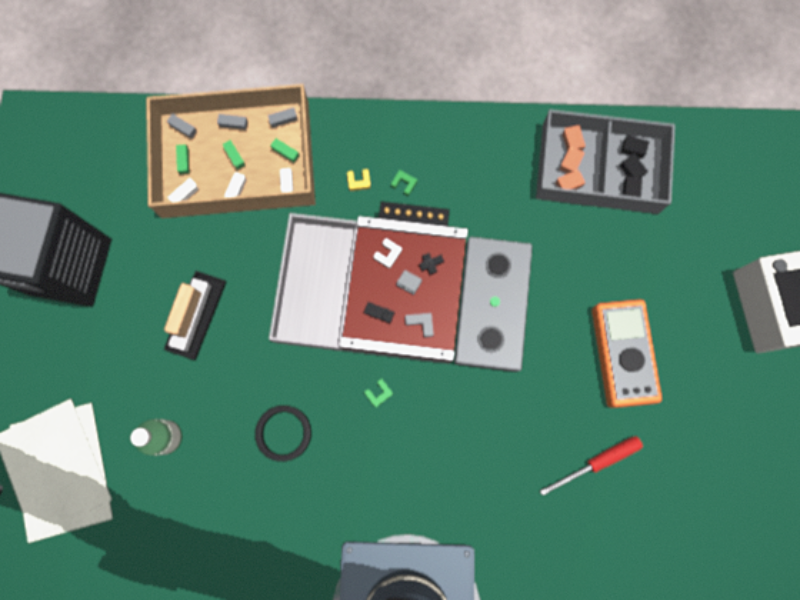

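View pics/side0.png

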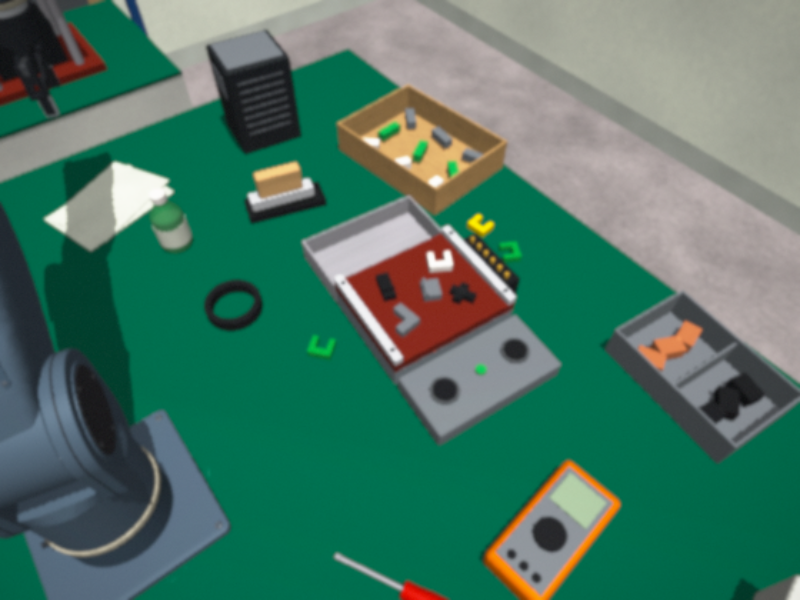

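The pictures show the tray on the +y (left) side of the bed. In `top0.png` (800x600) the five pieces are the white U (388,252), black cross (430,263), grey slab (410,282), black bar (379,313) and grey L (420,323).

The U-shaped candidates for chip3 are white (388,252), yellow (358,179), green (404,182) and green (378,392). Only the white one is on the plate and matches the description. The others lie on the bench and won't be touched.

The scraper is at (185,310), standing in the black rest.

Run:
```python
from h import *
im=read_camera("top");hsv=cv2.cvtColor(im,cv2.COLOR_RGB2HSV)
def fit(m,z,name,reg):
    mm=np.zeros(m.shape,np.uint8);x0,y0,x1,y1=reg;mm[y0:y1,x0:x1]=m[y0:y1,x0:x1]
    n,l,s,c=cv2.connectedComponentsWithStats(mm.astype(np.uint8));k=1+s[1:,4].argmax()
    cn=cv2.findContours((l==k).astype(np.uint8),0,2)[0][0].reshape(-1,2)
    w=np.array([at("top",p,z)[:2] for p in cn],np.float32)
    r=cv2.minAreaRect(w);b=cv2.boxPoints(r);print(name,s[k,4],np.round(r[0],3),np.round(r[1],3),round(r[2],1),b.round(3).tolist())
h,s,v=hsv[...,0],hsv[...,1],hsv[...,2]
fit(((h<10)|(h>170))&(s>110)&(v>50),.06,"plate",(230,150,340,255))
g=(h>8)&(h<25)&(s>60)&(v>120)
fit(g,.087,"griptop",(110,190,165,255))
ms=[masks_of("scraper",c)[0] for c in("side",)]
print(ms[0]["position"],ms[0]["confidence"])
read_camera("top")
c=im[140:260,180:340];cv2.imwrite("pics/c1.png",cv2.resize(np.hstack([c,im[140:260,100:180]])[:,:,::-1],None,fx=3.3,fy=3.3,interpolation=cv2.INTER_CUBIC))
si=read_camera("side");hs=cv2.cvtColor(si,cv2.COLOR_RGB2HSV)
g2=(hs[...,0]>8)&(hs[...,0]<25)&(hs[...,1]>60)&(hs[...,2]>120);g2[:,:160]=0;g2[:,230:]=0;g2[:100]=0;g2[160:]=0
ys,xs=np.nonzero(g2);print("side grip",xs.min(),xs.max(),ys.min(),ys.max(),xs.mean(),ys.mean())
# top candidate fit
from scipy.optimize import minimize
def box(p):
    x,y,a=p;R=np.array([[np.cos(a),-np.sin(a)],[np.sin(a),np.cos(a)]])
    return [list(np.array([x,y])+R@np.array([sx*.045,sy*.013]))+[z] for sx in(-1,1) for sy in(-1,1) for z in(.040,.091)]
g1=np.zeros(g.shape,bool);g1[190:255,110:165]=g[190:255,110:165]
def cost(p):
    e=0
    for cam,m in(("top",g1),("side",g2)):
        mk=np.zeros(m.shape,np.uint8);pts=np.array([proj(cam,X) for X in box(p)],np.float32)
        hull=cv2.convexHull(pts).reshape(-1,2);cv2.fillConvexPoly(mk,np.round(hull*16).astype(np.int32),1,8,4)
        e+=((mk>0)^m).sum()
    return e
r=min((minimize(cost,[.5+dx,.39+dy,a],method="Nelder-Mead",options=dict(initial_simplex=np.array([.5+dx,.39+dy,a])+np.array([[0,0,0],[.008,0,0],[0,.008,0],[0,0,.08]]))) for dx in(0,.01) for dy in(-.01,0) for a in(-.2,-.3)),key=lambda r:r.fun)
print("grip fit",r.x.round(4),np.degrees(r.x[2]).round(1),r.fun,g1.sum(),g2.sum())
```

```text
plate 4813 [0.565 0.018] [0.198 0.204] 84.6 [[0.45399999618530273, -0.07100000232458115], [0.6570000052452087, -0.09099999815225601], [0.6759999990463257, 0.10700000077486038], [0.4729999899864197, 0.12600000202655792]]
griptop 522 [0.506 0.407] [0.04  0.091] 75.6 [[0.4569999873638153, 0.39899998903274536], [0.5450000166893005, 0.37700000405311584], [0.5550000071525574, 0.41499999165534973], [0.46700000762939453, 0.43700000643730164]]
[196.6, 129.8] 0.64
side grip 178 210 114 137 194.43923611111111 125.375Traceback (most recent call last):
  File "<stdin>", line 33, in <module>
  File "<stdin>", line 33, in <genexpr>
    res = _minimize_neldermead(fun, x0, args, callback, bounds=bounds,
                               **options)
    fxr = func(xr)
    fx = function(np.copy(x), *(wrapper_args + args))
  File "<stdin>", line 29, in cost
  File "h.py", line 9, in proj
    c=get_calibration(cam);p=np.array(c["intrinsics"])@(np.array(c["R"])@np.array(X)+np.array(c["t"]));return p[:2]/p[2]
ValueError: time passes only in moves, steps and waits
```

View pics/c1.png

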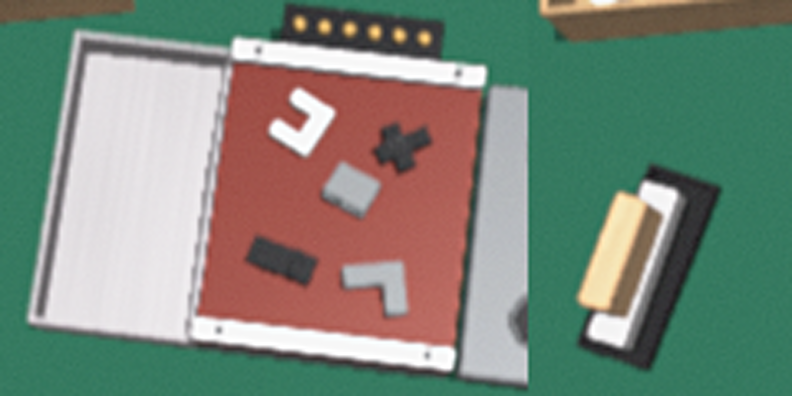

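The crop confirms all five pieces: white U, black cross, grey slab, black bar and grey L. Next I'll redo the grip fit with the calibration cached.

```bash
cat > h.py <<'E'
from workcell import *
import numpy as np, cv2
CAL={c:get_calibration(c) for c in("top","side")}
def ray(cam,px):
    c=CAL[cam];K,R,t=map(np.array,(c["intrinsics"],c["R"],c["t"]))
    return -R.T@t,R.T@np.linalg.inv(K)@np.array([px[0],px[1],1.])
def at(cam,px,z):
    o,d=ray(cam,px);return o+d*(z-o[2])/d[2]
def proj(cam,X):
    c=CAL[cam];p=np.array(c["intrinsics"])@(np.array(c["R"])@np.array(X)+np.array(c["t"]));return p[:2]/p[2]
E
python3 - <<'E'
from h import *
from scipy.optimize import minimize
M={}
for cam,(x0,y0,x1,y1) in(("top",(110,190,165,255)),("side",(160,100,230,160))):
    im=read_camera(cam);H=cv2.cvtColor(im,cv2.COLOR_RGB2HSV);m=np.zeros(H.shape[:2],bool)
    m[y0:y1,x0:x1]=((H[...,0]>8)&(H[...,0]<25)&(H[...,1]>60)&(H[...,2]>70))[y0:y1,x0:x1];M[cam]=m
def cost(p,cams=("top","side")):
    x,y,a=p;R=np.array([[np.cos(a),-np.sin(a)],[np.sin(a),np.cos(a)]]);e=0
    P=[list(np.array([x,y])+R@np.array([sx*.045,sy*.013]))+[z] for sx in(-1,1) for sy in(-1,1) for z in(.040,.091)]
    for cam in cams:
        m=M[cam];mk=np.zeros(m.shape,np.uint8)
        h=cv2.convexHull(np.array([proj(cam,X) for X in P],np.float32)).reshape(-1,2)*8
        big=np.zeros((m.shape[0]*8,m.shape[1]*8),np.uint8);cv2.fillConvexPoly(big,np.round(h).astype(np.int32),255)
        e+=abs(cv2.resize(big,m.shape[::-1],interpolation=cv2.INTER_AREA)/255.-m).sum()
    return e
for cams in(("top","side"),("top",)):
    r=min((minimize(cost,[.5,y,a],args=(cams,),method="Nelder-Mead",options=dict(maxiter=80,initial_simplex=np.array([.5,y,a])+np.array([[0,0,0],[.008,0,0],[0,.008,0],[0,0,.08]]))) for y in(.385,.395) for a in(-.2,-.3)),key=lambda r:r.fun)
    print(cams,r.x.round(4),np.degrees(r.x[2]).round(1),r.fun,[M[c].sum() for c in M])
m=masks_of("rest","top")[0]["region"].astype(np.uint8)
cn=cv2.findContours(m,0,2)[0][0].reshape(-1,2);w=np.array([at("top",p,.012)[:2] for p in cn],np.float32);print(cv2.minAreaRect(w))
o=observe();from scipy.spatial.transform import Rotation as Ro
print(Ro.from_quat(o["ee_rot"]).as_matrix().round(3),o["t"])
E
```

```text
('top', 'side') [ 0.508   0.413  -0.3012] -17.3 173.57647058823528 [np.int64(535), np.int64(580)]
('top',) [ 0.5072  0.4128 -0.2978] -17.1 96.44313725490196 [np.int64(535), np.int64(580)]
((0.5100815296173096, 0.4061260521411896), (0.06521683931350708, 0.16336773335933685), 73.00843811035156)
[[-0.946  0.324  0.   ]
 [ 0.324  0.946  0.   ]
 [-0.     0.    -1.   ]] 0.95
```

{"fn": "move_arm", "kwargs": {
  "motion": [3.2, -2.5, 0, 0, 0, 0, 6.4, -5, 0, 0, 0, 0.5, 9.6, -7.5, 0, 0, 0, 1, 12.8, -10, 0, 0, 0, 1.7, 16, -12.5, 0, 0, 0, 1.7, 19.2, -15, 0, 0, 0, 1.7, 22.4, -17.5, 0, 0, 0, 1.7, 25.6, -20, 0, 0, 0, 1.7],
  "claw": 0
}}

```text
t: 1.62
eef_pos: [0.476, 0.4373, 0.1978]
ee_rot: [0.149, 0.989, 0.0, 0.0]
contact_force: [0.9, 0.3, -0.2]
gripper_width: 0.085
```

{"fn": "move_arm", "kwargs": {
  "motion": [3.3, -2.7, -1, 0, 0, 0, 3.3, -2.7, -3, 0, 0, 0, 3.3, -2.7, -6, 0, 0, 0, 3.3, -2.7, -6, 0, 0, 0, 3.3, -2.7, -6, 0, 0, 0]
}}

```text
t: 2.03
eef_pos: [0.5065, 0.4112, 0.1367]
ee_rot: [0.149, 0.989, -0.001, -0.001]
contact_force: [0.4, 0.3, -0.4]
gripper_width: 0.0854
```

Run:
```python
from h import *
from scipy.spatial.transform import Rotation as Ro
o=observe();print(o["eef_pos"],Ro.from_quat(o["ee_rot"]).as_matrix().round(3).tolist(),o["t"])
a=read_camera("top")[160:280,70:230];b=read_camera("side")[60:180,110:270]
cv2.imwrite("pics/c2.png",cv2.resize(np.hstack([a,b])[:,:,::-1],None,fx=2.5,fy=2.5,interpolation=cv2.INTER_CUBIC))
for n in("scraper","rest"):
  for m in masks_of(n,"top")[:1]:print(n,m["position"],m["confidence"])
```

```text
[0.50653906 0.41123005 0.13665339] [[-0.955, 0.295, -0.003], [0.295, 0.955, -0.002], [0.002, -0.003, -1.0]] 2.0333
scraper [132.1, 223.0] 0.55
rest [140.2, 223.7] 0.81
```

View pics/c2.png

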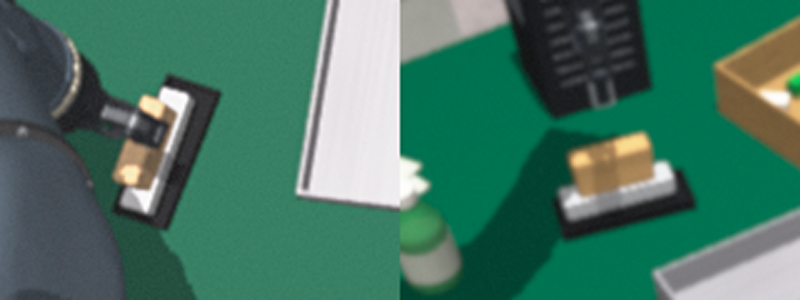

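Run:
```python
from h import *
for X in([.5065,.4112,.1367],[.508,.411,.091],[.508,.411,.04],[.51,.405,.091]):
    t=proj("top",X);s=proj("side",X);print(X,(t-[70,160])*2.5,(s-[110,60])*2.5+[400,0])
```

```text
[0.5065, 0.4112, 0.1367] [123.07019945 130.9263865 ] [601.0958671  115.31964588]
[0.508, 0.411, 0.091] [139.00438248 138.49494884] [609.30065498 148.02865272]
[0.508, 0.411, 0.04] [155.02181868 147.84323698] [616.50845698 182.62638411]
[0.51, 0.405, 0.091] [145.16530125 136.70708604] [613.56364908 150.10789877]
```

Both views show the open fingers above the grip, within about 3 mm of the fitted position. I'll lower and close.

{"fn": "move_arm", "kwargs": {
  "motion": [0.1, -0.2, -2.5, 0, 0, 0, 0.1, -0.2, -5, 0, 0, 0, 0.1, -0.2, -7.5, 0, 0, 0, 0.1, -0.2, -8.7, 0, 0, 0, 0.1, -0.2, -8.7, 0, 0, 0, 0.1, -0.2, -8.7, 0, 0, 0]
}}

```text
t: 2.73
eef_pos: [0.5087, 0.4101, 0.0514]
ee_rot: [0.149, 0.989, 0.0, 0.0]
contact_force: [-1.1, -0.2, 1.3]
gripper_width: 0.0856
```

{"fn": "move_arm", "kwargs": {
  "motion": [0, 0, 0, 0, 0, 0, 0, 0, 0, 0, 0, 0, 0, 0, 0, 0, 0, 0, 0, 0, 0, 0, 0, 0, 0, 0, 0, 0, 0, 0, 0, 0, 0, 0, 0, 0, 0, 0, 0, 0, 0, 0, 0, 0, 0, 0, 0, 0],
  "claw": 255
}}

```text
t: 3.4
eef_pos: [0.5091, 0.4103, 0.0516]
ee_rot: [0.149, 0.989, 0.001, 0.001]
contact_force: [-0.8, 0.2, 6.2]
gripper_width: 0.0239
```

{"fn": "move_arm", "kwargs": {
  "motion": [0, 0, 1, 0, 0, 0, 0, 0, 3, 0, 0, 0, 0, 0, 6, 0, 0, 0, 0, 0, 9, 0, 0, 0, 0, 0, 12, 0, 0, 0, 0, 0, 13, 0, 0, 0, 0, 0, 13, 0, 0, 0]
}}

```text
t: 3.98
eef_pos: [0.5098, 0.4105, 0.1838]
ee_rot: [0.15, 0.989, 0.002, 0.002]
contact_force: [0.1, 0.8, -2.8]
gripper_width: 0.0242
```

{"fn": "move_arm", "kwargs": {
  "motion": [0.5, -2, 0, 0, 0, 1, 1, -5, 0, 0, 0, 3, 1.5, -8.5, 0, 0, 0, 5, 2, -12, 0, 0, 0, 7, 2.5, -15.5, 0, 0, 0, 9, 3, -19, 0, 0, 0, 11, 3.5, -22.5, 0, 0, 0, 11.7, 4, -26, 0, 0, 0, 11.7]
}}

```text
t: 4.65
eef_pos: [0.5473, 0.1475, 0.1786]
ee_rot: [0.047, 0.999, -0.001, -0.002]
contact_force: [1.2, -0.8, -3.0]
gripper_width: 0.0239
```

{"fn": "move_arm", "kwargs": {
  "motion": [0.6, -3.5, 0, 0, 0, 0, 1.2, -7, 0, 0, 0, 0, 1.8, -10.5, 0, 0, 0, 0, 2.4, -14, 0, 0, 0, 0, 3, -17.5, 0, 0, 0, 0, 3.6, -20.5, 0, 0, 0, 0, 4.2, -22.3, 0, 0, 0, 0, 4.2, -22.3, 0, 0, 0, 0]
}}

```text
t: 5.32
eef_pos: [0.5898, -0.0796, 0.1785]
ee_rot: [0.051, 0.999, -0.002, -0.001]
contact_force: [0.0, 0.0, -3.1]
gripper_width: 0.0238
```

Run:
```python
from h import *
from scipy.spatial.transform import Rotation as Ro
o=observe();print(o["eef_pos"],Ro.from_quat(o["ee_rot"]).as_matrix().round(3).tolist(),o["t"],o["gripper_width"],o["contact_force"])
a=read_camera("top")[100:280,180:380];b=read_camera("side")[110:330,200:420]
a=cv2.resize(a,(400,360));b=cv2.resize(b,(360,360))
cv2.imwrite("pics/c3.png",np.hstack([a,b])[:,:,::-1])
```

```text
[ 0.58982476 -0.07957976  0.17849733] [[-0.995, 0.103, -0.003], [0.103, 0.995, -0.003], [0.002, -0.003, -1.0]] 5.3167 0.023849687289975607 [ 0.01874168  0.03965472 -3.10912466]
```

View pics/c3.png

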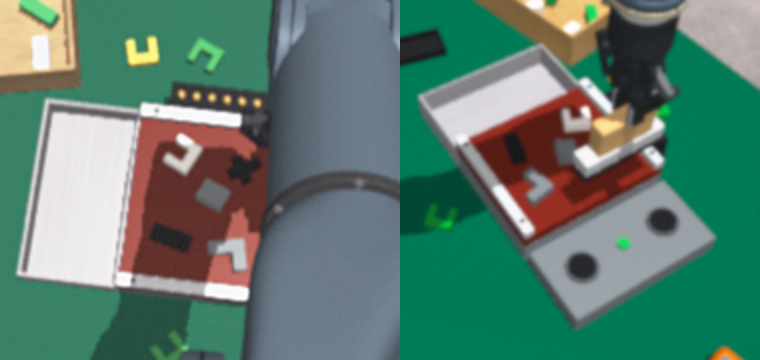

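{"fn": "move_arm", "kwargs": {
  "motion": [0, 0, -2, 0, 0, 0, 0, 0, -4, 0, 0, 0, 0, 0, -6, 0, 0, 0, 0, 0, -6.5, 0, 0, 0, 0, 0, -6.5, 0, 0, 0, 0, 0, -6.5, 0, 0, 0]
}}

```text
t: 5.92
eef_pos: [0.5905, -0.0724, 0.1156]
ee_rot: [0.047, 0.999, 0.0, -0.0]
contact_force: [-0.6, -0.2, -1.8]
gripper_width: 0.0239
```

{"fn": "move_arm", "kwargs": {
  "motion": [0, 0, -0.4, 0, 0, 0, 0, 0, -0.7, 0, 0, 0, 0, 0, -0.7, 0, 0, 0, 0.1, 1, -0.7, 0, 0, 0, 0.25, 2.5, -0.7, 0, 0, 0, 0.4, 4, -0.7, 0, 0, 0, 0.55, 5.5, -0.7, 0, 0, 0, 0.7, 7, -0.7, 0, 0, 0]
}}

```text
t: 6.58
eef_pos: [0.5978, -0.0019, 0.109]
ee_rot: [0.048, 0.999, 0.0, 0.0]
contact_force: [-0.7, -0.2, -2.5]
gripper_width: 0.0237
```

{"fn": "move_arm", "kwargs": {
  "motion": [0.15, 1.5, 0, 0, 0, 0, 0.3, 3, 0, 0, 0, 0, 0.45, 4.5, 0, 0, 0, 0, 0.6, 6, 0, 0, 0, 0, 0.75, 7.5, 0, 0, 0, 0, 0.85, 8.8, 0, 0, 0, 0, 0.95, 10, 0, 0, 0, 0, 1.1, 11.4, 0, 0, 0, 0]
}}

```text
t: 7.25
eef_pos: [0.6086, 0.1115, 0.1085]
ee_rot: [0.048, 0.999, -0.0, -0.0]
contact_force: [0.6, 0.4, -2.9]
gripper_width: 0.0243
```

{"fn": "move_arm", "kwargs": {
  "motion": [0, 0, 0, 0, 0, 0, 0, 0, 0, 0, 0, 0]
}}

```text
t: 7.42
eef_pos: [0.6085, 0.1119, 0.1084]
ee_rot: [0.047, 0.999, 0.0, -0.0]
contact_force: [0.7, -0.3, -2.7]
gripper_width: 0.0236
```

Run:
```python
from h import *
o=observe();print(o["eef_pos"],o["t"],o["gripper_width"],o["contact_force"])
a=read_camera("top")[100:280,150:350];b=read_camera("side")[110:330,200:420]
a=cv2.resize(a,(400,360));b=cv2.resize(b,(360,360))
cv2.imwrite("pics/c4.png",np.hstack([a,b])[:,:,::-1])
```

```text
[0.60854659 0.11192024 0.10843963] 7.4167 0.023554599583492927 [ 0.68204985 -0.2548882  -2.66181245]
```

View pics/c4.png

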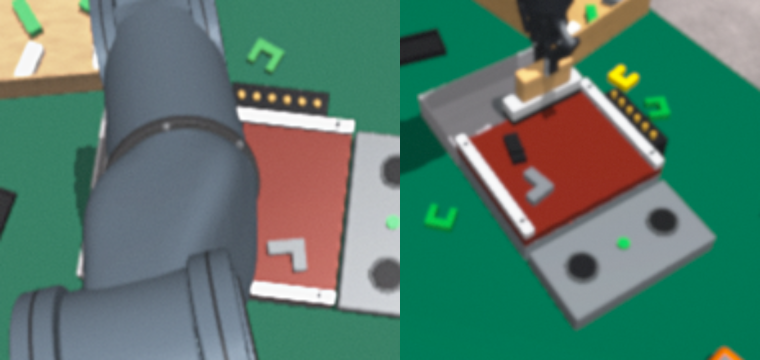

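The first pass cleared the white U, cross and slab. The bar (514,148) and L (538,185, right panel) remain. I'll do the second pass on the -x side.

{"fn": "move_arm", "kwargs": {
  "motion": [0, 0, 2.5, 0, 0, 0, 0, 0, 5, 0, 0, 0, -1.5, -3, 5, 0, 0, 0, -3, -6, 5, 0, 0, 0, -4.5, -9, 5, 0, 0, 0, -6, -12, 5, 0, 0, 0, -7.5, -15, 5, 0, 0, 0, -8.8, -17.8, 5, 0, 0, 0]
}}

```text
t: 8.18
eef_pos: [0.519, -0.0702, 0.1588]
ee_rot: [0.049, 0.999, -0.0, -0.0]
contact_force: [1.1, -0.0, -2.3]
gripper_width: 0.0241
```

{"fn": "move_arm", "kwargs": {
  "motion": [0, 0, 0, 0, 0, 0, 0, 0, -1.5, 0, 0, 0, 0, 0, -3, 0, 0, 0, 0, 0, -4, 0, 0, 0, 0, 0, -4, 0, 0, 0]
}}

```text
t: 8.6
eef_pos: [0.5192, -0.0678, 0.1169]
ee_rot: [0.048, 0.999, -0.0, -0.002]
contact_force: [0.1, 0.9, -2.7]
gripper_width: 0.024
```

{"fn": "move_arm", "kwargs": {
  "motion": [0, 0, -0.5, 0, 0, 0, 0, 0, -0.9, 0, 0, 0, 0, 0, -0.9, 0, 0, 0, 0.1, 1, -0.9, 0, 0, 0, 0.25, 2.5, -0.9, 0, 0, 0, 0.4, 4, -0.9, 0, 0, 0, 0.55, 5.5, -0.9, 0, 0, 0, 0.7, 7, -0.9, 0, 0, 0]
}}

```text
t: 9.27
eef_pos: [0.528, 0.0043, 0.1101]
ee_rot: [0.048, 0.999, 0.0, 0.0]
contact_force: [0.4, 0.2, -2.7]
gripper_width: 0.0238
```

{"fn": "move_arm", "kwargs": {
  "motion": [0.15, 1.5, 0, 0, 0, 0, 0.3, 3, 0, 0, 0, 0, 0.45, 4.5, 0, 0, 0, 0, 0.6, 6, 0, 0, 0, 0, 0.75, 7.5, 0, 0, 0, 0, 0.85, 8.8, 0, 0, 0, 0, 0.95, 10, 0, 0, 0, 0, 1.1, 11.4, 0, 0, 0, 0]
}}

```text
t: 9.93
eef_pos: [0.5386, 0.1176, 0.1098]
ee_rot: [0.048, 0.999, -0.0, 0.0]
contact_force: [-0.2, -0.2, -2.1]
gripper_width: 0.0237
```

{"fn": "move_arm", "kwargs": {
  "motion": [0, 0, 0, 0, 0, 0, 0, 0, 0, 0, 0, 0, 0, 0, 2.5, 0, 0, 0, 0, 0, 5, 0, 0, 0, 1, -3, 7, 0, 0, 0, 2, -6, 7, 0, 0, 0, 3, -9, 7, 0, 0, 0, 4, -12, 7, 0, 0, 0]
}}

```text
t: 10.6
eef_pos: [0.5788, -0.0058, 0.1802]
ee_rot: [0.048, 0.999, -0.0, 0.0]
contact_force: [-0.2, 0.1, -2.7]
gripper_width: 0.0234
```

Run:
```python
from h import *
o=observe();print(o["eef_pos"],o["t"],o["gripper_width"],o["contact_force"])
a=read_camera("top")[100:280,150:350];b=read_camera("side")[110:330,200:420]
a=cv2.resize(a,(400,360));b=cv2.resize(b,(360,360))
cv2.imwrite("pics/c5.png",np.hstack([a,b])[:,:,::-1])
```

```text
[ 0.57877271 -0.00577578  0.18022914] 10.6 0.0233796429207169 [-0.17860061  0.08615606 -2.69433752]
```

View pics/c5.png

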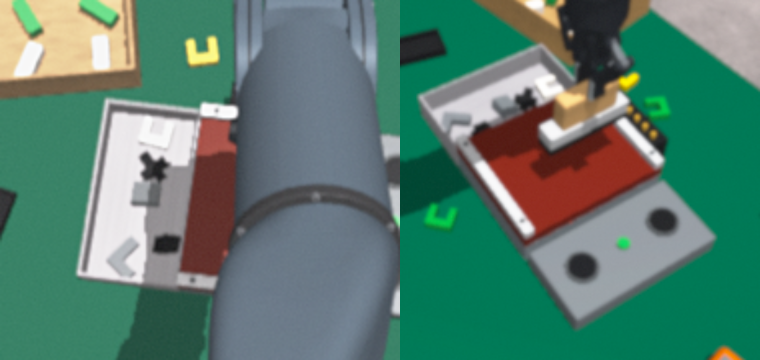

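All five pieces are in the tray: white U (156,132), cross (153,167), slab (146,194), bar (165,243), which may be standing on end, and L (123,257). The plate is clear, so I'll return the scraper.

{"fn": "move_arm", "kwargs": {
  "motion": [-0.5, 2, 0, 0, 0, 0, -1, 5, 0, 0, 0, -1, -1.5, 8.5, 0, 0, 0, -3, -2, 12, 0, 0, 0, -5, -2.5, 15.5, 0, 0, 0, -7, -3, 19, 0, 0, 0, -9, -3.6, 22.5, 0, 0, 0, -11, -4.2, 26, 0, 0, 0, -11.7]
}}

```text
t: 11.37
eef_pos: [0.5361, 0.2573, 0.1796]
ee_rot: [0.151, 0.988, -0.0, 0.0]
contact_force: [-0.0, -0.8, -4.1]
gripper_width: 0.0238
```

{"fn": "move_arm", "kwargs": {
  "motion": [-0.6, 3.5, 0, 0, 0, 0, -1.2, 7, 0, 0, 0, 0, -1.8, 10.5, 0, 0, 0, 0, -2.4, 13.5, 0, 0, 0, 0, -2.8, 15.4, 0, 0, 0, 0, -2.8, 15.6, 0, 0, 0, 0, -2.8, 15.6, 0, 0, 0, 0, -2.8, 15.6, 0, 0, 0, 0]
}}

```text
t: 12.03
eef_pos: [0.5091, 0.4111, 0.1793]
ee_rot: [0.15, 0.989, -0.001, 0.0]
contact_force: [-1.0, -0.5, -2.9]
gripper_width: 0.0237
```

{"fn": "move_arm", "kwargs": {
  "motion": [0, 0, 0, 0, 0, 0]
}}

```text
t: 12.12
eef_pos: [0.5095, 0.4105, 0.1796]
ee_rot: [0.151, 0.989, -0.001, 0.0]
contact_force: [0.9, 0.0, -2.6]
gripper_width: 0.0237
```

{"fn": "move_arm", "kwargs": {
  "motion": [0, 0, -3, 0, 0, 0, 0, 0, -6, 0, 0, 0, 0, 0, -9, 0, 0, 0, 0, 0, -10.5, 0, 0, 0, 0, 0, -11.5, 0, 0, 0, 0, 0, -12, 0, 0, 0, 0, 0, -12, 0, 0, 0, 0, 0, -12, 0, 0, 0]
}}

```text
t: 12.78
eef_pos: [0.5094, 0.4126, 0.0606]
ee_rot: [0.15, 0.989, 0.0, 0.001]
contact_force: [0.7, -0.3, -3.0]
gripper_width: 0.0238
```

{"fn": "move_arm", "kwargs": {
  "motion": [0, 0, -0.2, 0, 0, 0, 0, 0, -0.4, 0, 0, 0, 0, 0, -0.6, 0, 0, 0, 0, 0, -0.6, 0, 0, 0, 0, 0, -0.6, 0, 0, 0]
}}

```text
t: 13.2
eef_pos: [0.5085, 0.4127, 0.0537]
ee_rot: [0.149, 0.989, 0.0, 0.0]
contact_force: [-0.6, -0.3, -2.8]
gripper_width: 0.0239
```

{"fn": "move_arm", "kwargs": {
  "motion": [0, -0.1, -0.1, 0, 0, 0, 0, -0.2, -0.1, 0, 0, 0, 0, -0.2, -0.2, 0, 0, 0, 0, -0.2, -0.2, 0, 0, 0, 0, -0.2, -0.2, 0, 0, 0]
}}

```text
t: 13.62
eef_pos: [0.5088, 0.4105, 0.0517]
ee_rot: [0.15, 0.989, -0.0, 0.0]
contact_force: [1.1, -1.3, -1.1]
gripper_width: 0.0237
```

{"fn": "move_arm", "kwargs": {
  "motion": [0, 0, -0.1, 0, 0, 0, 0, 0, -0.1, 0, 0, 0, 0, 0, -0.1, 0, 0, 0]
}}

```text
t: 13.87
eef_pos: [0.509, 0.4109, 0.0516]
ee_rot: [0.15, 0.989, 0.0, 0.0]
contact_force: [-1.4, -1.4, 6.6]
gripper_width: 0.0236
```

The upward force shows the scraper has seated, at the same height as when I took it. I'll open gently and then lift.

{"fn": "move_arm", "kwargs": {
  "motion": [0, 0, 0, 0, 0, 0, 0, 0, 0, 0, 0, 0, 0, 0, 0, 0, 0, 0, 0, 0, 0, 0, 0, 0, 0, 0, 0, 0, 0, 0, 0, 0, 0, 0, 0, 0, 0, 0, 0, 0, 0, 0, 0, 0, 0, 0, 0, 0],
  "claw": 0
}}

```text
t: 14.53
eef_pos: [0.5086, 0.4107, 0.0506]
ee_rot: [0.149, 0.989, -0.0, 0.0]
contact_force: [0.0, 0.6, -0.2]
gripper_width: 0.0857
```

{"fn": "move_arm", "kwargs": {
  "motion": [0, 0, 1, 0, 0, 0, 0, 0, 3, 0, 0, 0, 0, 0, 6, 0, 0, 0, 0, 0, 9, 0, 0, 0, 0, 0, 12, 0, 0, 0, 0, 0, 15, 0, 0, 0, 0, 0, 15, 0, 0, 0]
}}

```text
t: 15.12
eef_pos: [0.5111, 0.4124, 0.2081]
ee_rot: [0.15, 0.989, 0.004, 0.003]
contact_force: [1.0, 0.1, 0.6]
gripper_width: 0.0853
```

{"fn": "move_arm", "kwargs": {
  "motion": [-3.2, 2.5, 0, 0, 0, 0, -6.4, 5, 0, 0, 0, 0, -9.6, 7.5, 0, 0, 0, 0, -12.8, 10, 0, 0, 0, 0, -16, 12.5, 0, 0, 0, 0, -19.2, 15, 0, 0, 0, 0, -22.4, 17.5, 0, 0, 0, 0, -25.6, 20, 0, 0, 0, 0]
}}

```text
t: 15.78
eef_pos: [0.2509, 0.6116, 0.2014]
ee_rot: [0.15, 0.989, 0.0, 0.0]
contact_force: [0.2, 0.3, -0.0]
gripper_width: 0.0851
```

Run:
```python
from h import *
o=observe();print(o["eef_pos"],o["t"],o["gripper_width"],o["contact_force"])
a=read_camera("top")[130:280,100:340];b=read_camera("side")[100:220,160:360]
a=cv2.resize(a,(640,400));b=cv2.resize(b,(333,200))
p=np.zeros((600,640,3),np.uint8);p[:400]=a;p[400:,:333]=b
cv2.imwrite("pics/c6.png",p[:,:,::-1])
```

```text
[0.25088535 0.61160378 0.2014295 ] 15.7833 0.08514696447476569 [ 0.1830593   0.3093051  -0.04648552]
```

View pics/c6.png

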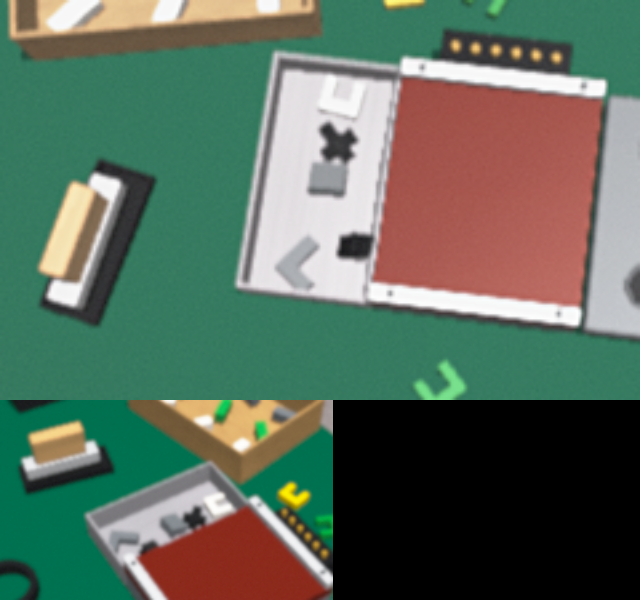

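All five pieces are inside the tray, the plate is empty, and the scraper is upright in its rest. The bar at (355,245) seems to be standing on end, so I'll check its height by triangulation and check that it's still.

Run:
```python
from h import *
def blk(cam,x0,y0,x1,y1,th=70):
    im=read_camera(cam).max(2);m=(im[y0:y1,x0:x1]<th);n,l,s,c=cv2.connectedComponentsWithStats(m.astype(np.uint8));return [(s[i,:5].tolist(),(c[i]+[x0,y0]).round(1).tolist()) for i in range(1,n) if s[i,4]>8]
for _ in(0,1):
    T=blk("top",222,212,244,230);S=blk("side",235,178,260,200);print(T,S)
o1,d1=ray("top",(233,222));
for px in((249,188),(249,186)):
    o2,d2=ray("side",px);A=np.c_[d1,-d2];k=np.linalg.lstsq(A,o2-o1,rcond=None)[0];print((o1+k[0]*d1).round(3),(o2+k[1]*d2).round(3))
for n in("chip2","tape","meter","driver","cleaner","scraper","rest"):
    print(n,[(np.round(m["position"]),round(m["confidence"],2)) for m in masks_of(n,"top")[:5]])
```

```text
[([5, 6, 13, 8, 80], [232.8, 221.9])] [([10, 8, 8, 6, 22], [248.3, 188.0])]
[([5, 6, 13, 8, 80], [232.8, 221.9])] [([10, 8, 8, 6, 22], [248.5, 188.1])]
[0.508 0.147 0.038] [0.509 0.147 0.038]
[0.507 0.146 0.048] [0.509 0.145 0.048]
chip2 [(array([225., 197.]), 0.75), (array([267., 278.]), 0.66), (array([214., 230.]), 0.63), (array([226., 185.]), 0.56), (array([225., 165.]), 0.52)]
tape [(array([186., 298.]), 0.77)]
meter [(array([441., 250.]), 0.76)]
driver [(array([428., 319.]), 0.89), (array([225., 198.]), 0.59)]
cleaner [(array([108., 307.]), 0.9)]
scraper [(array([210., 229.]), 0.74), (array([131., 219.]), 0.69)]
rest [(array([142., 222.]), 0.79), (array([184., 301.]), 0.33)]
```

```bash
python3 -c "
from workcell import *
print(sign_off())"
```

```text
the job is handed in; nothing more can be done
None
```

I wiped all five pieces off the plate into the catch tray and put the scraper back upright in its rest. It took two passes, one for each side of the plate, and I handed in at about 16 s on the robot's clock. No verdict was reported.

**Pieces:** The last pictures show the plate empty and all five pieces inside the tray. The black bar (chip2) seems to be standing on end or leaning near the bed-side wall. Its visible part is at about 38–48 mm and about 45 mm from the tray centre in y, so inside the limits. It had not moved between two pictures.

**Scraper:** I set it down until the floor pushed back. The tool was within about 1 mm of where it had been when I gripped it. It looked upright after I let go, and the arm was clear of everything.

**Gripper and bystanders:** I saw no sign of the gripper touching a piece. The look-alikes on the bench and the bystanders were left alone. I did not measure the bystanders against their starting positions, but the final detections agree with the first picture by eye.

**Checks that disagreed:**
- My fit put the scraper about 7 mm from the centre I estimated for the rest, which is within the 20 mm allowed. I put it back where I had taken it.
- The detector's best match for the scraper at the end was the L piece in the tray. Its second match was at the rest and agreed with the picture.

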